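Raise the dish stage to its next notch and clamp it

ROBOT

A 7-joint arm with a two-finger parallel gripper is mounted at the origin on a cart in front of the work surface, level with it; the furniture and walls round the work are solid. World frame = base frame: x ahead of the robot, y to its left, z up, the work surface at z = 0. Lengths are in mm, angles in rad, forces in N, time in s.
With the tool pointing down it reaches from about 350 to 775 mm from the base axis. Payload 3.1 kg.
Tool frame: the origin (TCP) lies at the very end of the fingers, on their centre line; the grasp point (between the pads) lies 19 mm behind it; z points along the fingers, y is the direction in which the jaws open and shut (so a half turn about z gives the same grasp; the last joint's range is limited). The gripper opens to 85 mm and grips with 20 to 120 N. Pads are 22 mm wide; open, the fingers measure 114 mm over their backs; the gripper's body (76 mm by 85 mm) begins 54 mm behind the grasp point. The pads swing forward as they close: fully open they stand 13 mm farther back than shut.
Start: joints at [-1.317, 0.311, 0.014, 1.512, -0.004, 1.319, -0.027], TCP at [160.301, 526.139, 191.604] pointing down, gripper open.
Joint ranges: [-2.7, 2.7], [-0.3, 1.91], [-1.27, 1.3], [0.12, 2.57], [-1.44, 4.58], [0.2, 2.03], [-3.05, 3.05]. Speed limits (rad/s): [2.79, 2.79, 3.14, 3.14, 3.14, 3.14, 3.14].

INTERFACE

Orientations are given as a rotation vector (axis times angle).
In Python, from cell import r gives the robot as it stands.
- The arm moves only by the shell command python3 -m jog 'ROWS'. ROWS is a JSON object of lists of equal length, an entry for each row: "translation": the shift along the tool's x, y, z in cm, a list of three; "rotation": the turn, a rotation vector about the tool's x, y, z in degrees, a list of three; "grip": the gripper's target within -1 to 1 (fully open at 1, half-way at 0, shut at -1). In form: {"translation": [[dx, dy, dz], ...], "rotation": [[rx, ry, rz], ...], "grip": [grip, ...]}. A call has exactly 8 rows; each row shifts and turns the commanded pose from where the row before left it, along the tool's axes as they then stand; what a row does not reach is not made up. A row lasts 1/12 s, in which the tool goes at most 41.7 mm and 7.16 degrees, less where a joint would pass 70% of its speed; a pose out of reach is approached as far as the arm can. A call is refused whole if a number of a shift passes 4.17 or a number of a turn 7.16, either way. A call with a gripper value outside its range is refused whole. The fingers move at their own pace and stop on an object; the grip force is fixed at half the most. Time passes only in rows, so rows that do not move let the fingers close, or fill a call up. It gives the time, the measured TCP pose, the force and the opening at its end, in the units of the state.
- r.get_obs(): the state, without advancing time (a new reading comes with each control period).
- r.get_image(name): name is "scene" or "top"; returns a dict with "color" (480x640x3 uint8, red, green, blue), "K" (3x3 intrinsics, pixels), "xyz" and "rotation" of the camera in the world. Camera axes: x right, y down, z forward; pixel columns grow to the right and rows downward; lengths in mm; the calibration is good to about 2 mm. A picture is of the moment at which its call begins. There is no depth.
- r.finish_job(): hands the job in, once; it reports no verdict.
Trained networks look in a picture, given as the dict that the camera call returned (one of the last four; its "shot" number tells which), for a name from the list of things; names that differ only in an ending like _2 or _b are one class to them, and where a whole thing is asked for, a point or a joint stands for the part that bears it (a point fixed in the world has none). Each returns a list of dicts, best first, with "confidence" (0 to 1); they miss things now and then, are a little off and sometimes report something else, mostly with a low value. They report only what shows in the picture. A call takes as long as a camera call. They do not tell look-alikes from the thing itself.
- r.spot_in(picture, query): "centre" ([x, y, z] in mm, in world coordinates, good to about 4 mm: the middle of the surface that is visible of it).
The state is a dict: "time_s": time; "q": joint angles; "qd": joint speeds; "tau": joint torques, N m; "tool_pos": TCP position; "eef_rot": TCP orientation; "wrist_force": force on the tool from outside, world axes, zero at the start; "torque": the same for the moment, N m; "width": finger opening in mm.
Only numpy, scipy, OpenCV 4.12 (cv2) and the standard library are available. Lean on these libraries where they do the work, as an engineer would, in place of code of your own. Each camera call takes 0.05 s, during which the arm holds its last target.

TASK

Take the stage of the column stand by its bridge handle and raise it, with the glass dish staying on it, until its spring pawl catches in the next notch block and the stage stays up by itself; do not drive it hard into the spring stop just above the notch. Then press the clamp lever at its side fully down, and leave the things standing around alone.

Things in the scene. Friction and masses are not known exactly. Their poses are not given: they have to be found in the camera images.
- stand: fixed column stand, 270 x 150 mm base 18 mm thick, 235 mm high in all; origin at the underside of the base under the centre of the stage; x points to the column at the back (two upright guide rods 85 mm behind the origin and a notch bar 118 mm behind it, joined by a yoke across the top at 215 to 235 mm), -x to the side with the handle, z up. It stands in one of two bays of the worktop
- stage_grip (a point): centre of the bar of the black bridge handle at the front of the stage; the bar lies along the stand's y, 102 mm long (80 mm free between its two posts), 14 mm wide along x and 12 mm high; it runs 50 mm above the stage plate and moves up with it; axes as the stand's. Take it from above with the fingers closing along the stand's x
- stage_top (a point): centre of the top face of the aluminium stage plate (190 x 130 mm), which carries the dish inside a 5 mm rim; axes as the stand's
- stage (a joint): height of the stage in m: 0 resting in the lower notch, grows upward. The stage with what it carries weighs 5 to 10 N and slides with little friction; let go between notches, it falls back. The upper notch block is clamped at a different height every time, catching the stage somewhere between 0.034 and 0.080; this height is not told and must be felt or seen
- pawl (a joint): how far the spring pawl (a bolt at the back of the stage) is pushed back, in m: 0 out, as in a notch or between the blocks; about 0.0085 while it rides over a notch block. Going up it slips over the block's ramp with 1 to 4 N of extra pull and snaps out above; after that the stage cannot come down past the block
- spring_stop (a joint): how far the spring stop above the upper notch is pushed in, in m: 0 free. The stage meets it 0.006 above the caught height; it yields at 1200 N/m over 0.016, then it is solid. More than 0.011 (about 13 N) counts as driven in hard
- lever (a joint): angle of the clamp lever in rad: 0 fully down (level, clamped); 0.45 to 0.65 raised at the start. It stays where it is left and yields to about 4 N pressed on its tip
- lever_tip (a point): middle of the upper face of the black paddle (44 x 26 x 12 mm) at the free end of the clamp lever, to press down on; the lever points to the stand's -x, this point is 145 mm from the hinge and 6 mm above the lever's centre line; it is carried by the stage
- lever_hinge (a point): centre of the clamp lever's hinge, at the right end of the stage's cross head; its axis is the stand's y; moves up with the stage
- petri_dish: covered glass dish, 91 mm across and 16 mm high, loose on the stage plate; origin at the centre of its underside
- reagent_bottle: brown glass bottle with a blue cap, 72 mm across, 160 mm high, bystander, in the bay that the stand is not in; origin at the centre of its underside
- flask: conical flask, 83 mm across, 134 mm high, bystander; origin at the centre of its underside
- wash_bottle: white wash bottle with bent spout, 75 mm across, 214 mm high, bystander; origin at the centre of its underside
There are look-alikes about, which are no part of the job. Of the things that look like the petri_dish, the middle-sized one is meant.

How it is judged:
By the outcome, as a careful person would: the job done as asked, in the order asked, and still so for the second after the job is handed in, with the robot touching nothing.
It also fails if it takes over 58 s, if anything falls off the work surface, if the arm or the gripper's body presses on something with over 40 N, if the wrist force passes 120 N, or if a joint passes its speed limit or range.

## Working session

There is one attempt and no reset: what is moved stays moved. The work goes in short steps, Python scripts to look and compute and a shell command to move; the robot and the scene stay as the last step left them, time stands still between calls to the robot, and variables do not carry over. Pictures are saved under pics/ and viewed, and the job is handed in when it is done.

```bash
ls; mkdir -p pics
python3 - <<'E'
from cell import r
import cv2
o=r.get_obs(); print(o)
for n in("scene","top"):
    p=r.get_image(n); cv2.imwrite(f"pics/{n}0.png",p["color"][:,:,::-1]); print(n,p["K"],p["xyz"],p["rotation"])
    for q in ["stand","stage_grip","stage_top","lever_tip","lever_hinge","petri_dish","reagent_bottle","flask","wash_bottle"]:
        print(q,[( [round(float(v)) for v in d["centre"]],round(float(d["confidence"]),2)) for d in r.spot_in(p,q)])
E
```

```text
pics
{'time_s': 0.0, 'q': array([-1.31666655,  0.31172582,  0.01399585,  1.51308045, -0.00440966,
        1.31920495, -0.02719438]), 'qd': array([-0.00058864, -0.00018616, -0.00015595, -0.00060925,  0.0007485 ,
       -0.00271932, -0.00117051]), 'tau': array([-3.34797360e-04, -3.79909444e+01,  1.45859979e-01, -2.30588418e+01,
        1.21618211e-02,  1.35573206e-02, -2.83733834e-05]), 'tool_pos': array([160.09053276, 525.30970166, 190.51167666]), 'eef_rot': array([-0.46283817, -3.10704304,  0.00372739]), 'wrist_force': array([ 0.30003783, -0.77808322, -0.38486088]), 'torque': array([-0.00847943,  0.00971955, -0.04231083]), 'width': 85.56567069787877}
scene [[571.79944794   0.         318.7546546 ]
 [  0.         571.79944794 246.11148203]
 [  0.           0.           1.        ]] [-408.21805816 -656.24250129 1322.13262892] [-2.10916958  1.29825135 -0.4873554 ]
stand [([607, -162, 65], 0.93), ([462, -466, 104], 0.6)]
stage_grip [([536, -171, 62], 0.79)]
stage_top [([536, -166, 62], 0.86)]
lever_tip [([554, -246, 139], 0.44)]
lever_hinge [([543, -167, 56], 0.6)]
petri_dish [([461, 211, 2], 0.78), ([566, -159, 61], 0.77), ([462, 46, 54], 0.53)]
reagent_bottle [([576, 282, 95], 0.81), ([553, -244, 142], 0.22)]
flask [([466, 45, 54], 0.84)]
wash_bottle [([464, -462, 99], 0.81)]
top [[476.4505038    0.         323.21611316]
 [  0.         476.4505038  235.7982053 ]
 [  0.           0.           1.        ]] [ 358.38229669 -159.69332592 1524.07426771] [-2.09797943  2.15168056 -0.15365859]
stand [([608, -154, 61], 0.56)]
stage_grip [([552, -162, 58], 0.61)]
stage_top [([550, -166, 58], 0.95)]
lever_tip [([562, -247, 136], 0.6)]
lever_hinge [([549, -167, 61], 0.84)]
petri_dish [([564, -162, 61], 0.98), ([476, -636, 0], 0.79), ([465, 208, 3], 0.59)]
reagent_bottle [([587, 283, 115], 0.58)]
flask [([550, -166, 60], 0.54)]
wash_bottle [([480, -438, 111], 0.96)]
```

View pics/scene0.png

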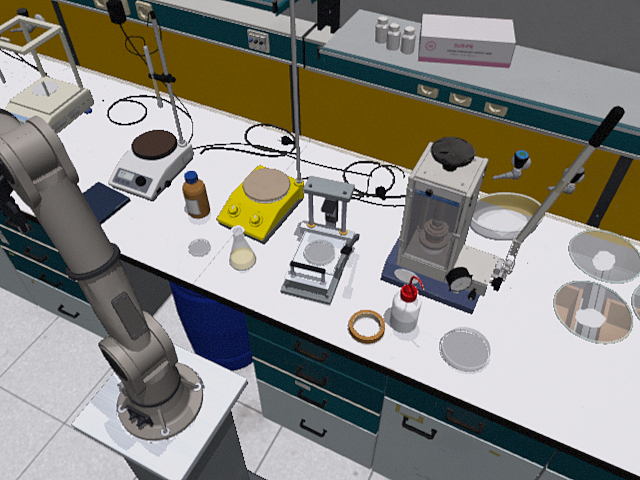

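View pics/top0.png

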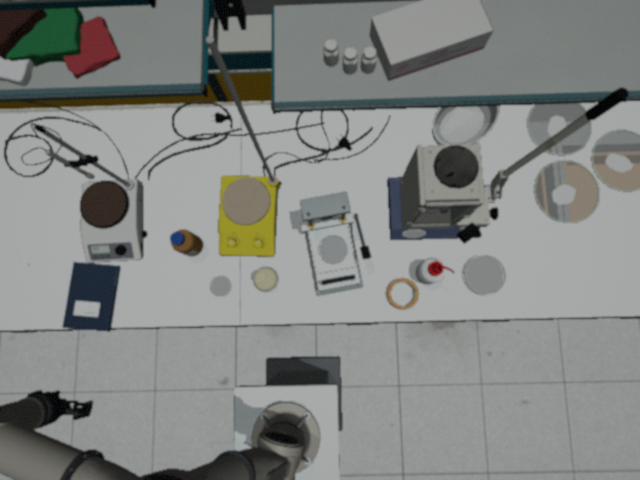

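Run:
```python
import cv2
a=cv2.imread("pics/scene0.png");cv2.imwrite("pics/s0c.png",cv2.resize(a[180:340,380:580],None,fx=4,fy=3.75,interpolation=cv2.INTER_CUBIC)[:600,:800])
a=cv2.imread("pics/top0.png");cv2.imwrite("pics/t0c.png",cv2.resize(a[90:240,260:420],None,fx=4,fy=4,interpolation=cv2.INTER_CUBIC))
```

```text
(no output)
```

View crops.

View pics/s0c.png

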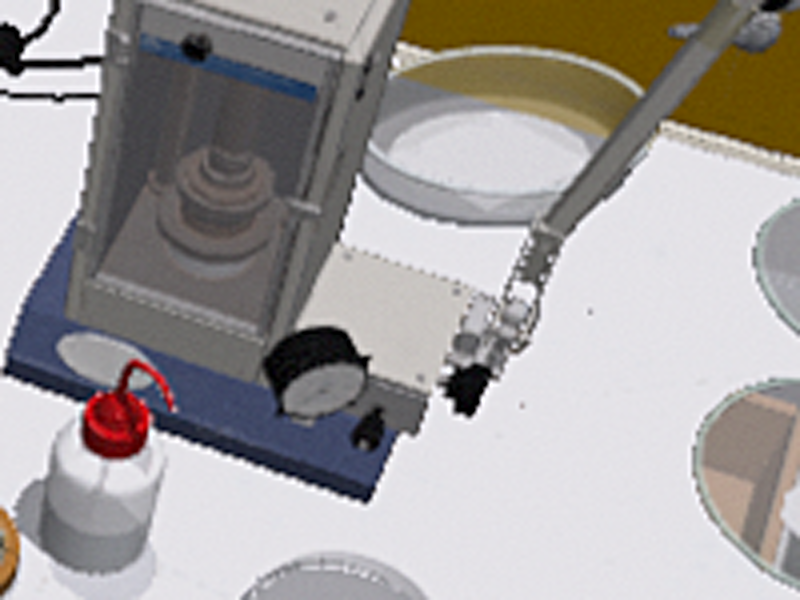

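View pics/t0c.png

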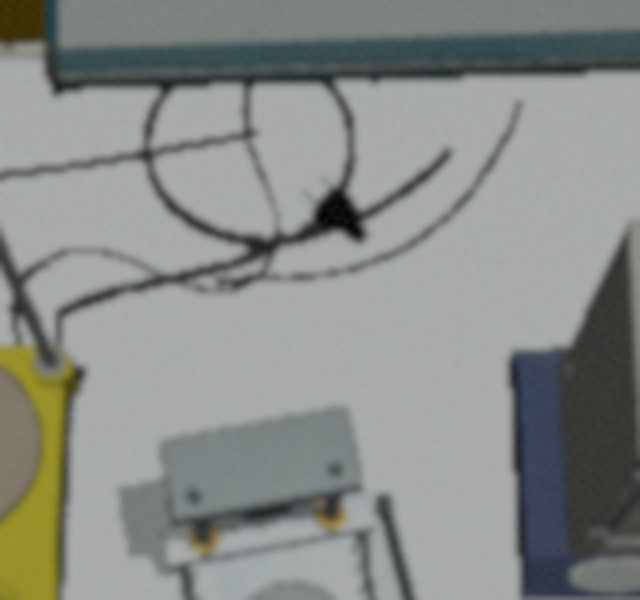

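Run:
```python
import cv2
a=cv2.imread("pics/scene0.png");cv2.imwrite("pics/s1c.png",cv2.resize(a[170:310,270:370],None,fx=5,fy=4.28*1,interpolation=cv2.INTER_CUBIC))
a=cv2.imread("pics/top0.png");cv2.imwrite("pics/t1c.png",cv2.resize(a[185:300,280:390],None,fx=5,fy=5,interpolation=cv2.INTER_CUBIC))
```

```text
(no output)
```

View pics/s1c.png

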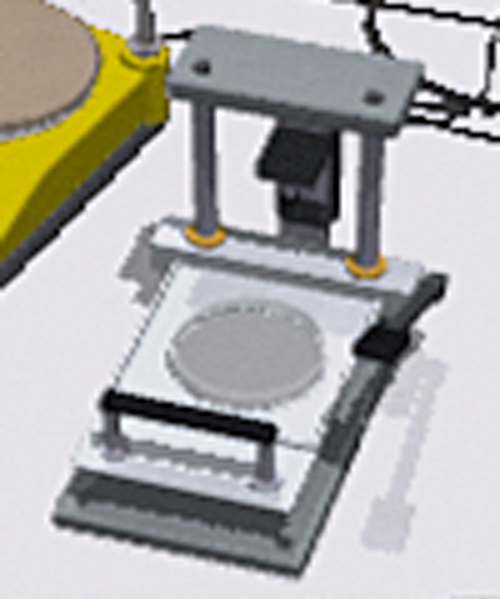

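View pics/t1c.png

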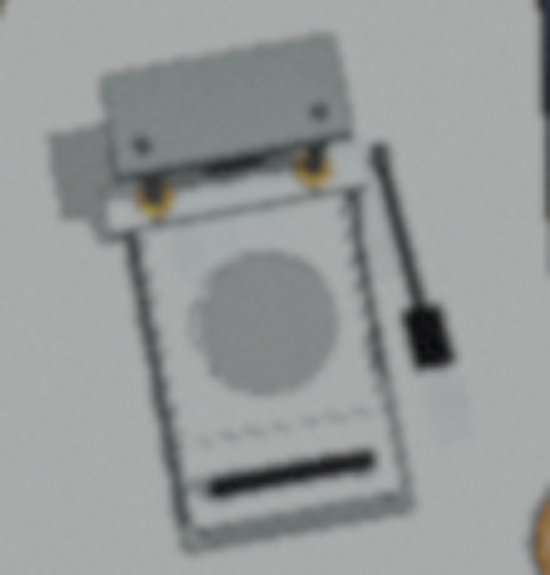

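```bash
cat > h.py <<'E'
import numpy as np
from scipy.spatial.transform import Rotation as R
K={'s':(571.79944794,318.7546546,246.11148203),'t':(476.4505038,323.21611316,235.7982053)}
C={'s':np.array([-408.21805816,-656.24250129,1322.13262892]),'t':np.array([358.38229669,-159.69332592,1524.07426771])}
RR={'s':R.from_rotvec([-2.10916958,1.29825135,-0.4873554]).as_matrix(),'t':R.from_rotvec([-2.09797943,2.15168056,-0.15365859]).as_matrix()}
def ray(c,p):
    f,a,b=K[c]; d=RR[c]@np.array([(p[0]-a)/f,(p[1]-b)/f,1]); return d/np.linalg.norm(d)
def proj(c,X):
    f,a,b=K[c]; v=RR[c].T@(np.asarray(X,float)-C[c]); return np.array([a+f*v[0]/v[2],b+f*v[1]/v[2]])
def tri(ps,pt):
    d1,d2=ray('s',ps),ray('t',pt)
    A=np.c_[d1,-d2]; s=np.linalg.lstsq(A,C['t']-C['s'],rcond=None)[0]
    a,b=C['s']+s[0]*d1,C['t']+s[1]*d2
    return (a+b)/2,np.linalg.norm(a-b)
def sc(x,y): return 270+(x-2)/5,170+(y-1.6)/4.28
def tc(x,y): return 280+(x-2)/5,185+(y-2)/5
E
python3 - <<'E'
from h import *
np.set_printoptions(precision=1,suppress=True)
for n,a,b in [("bar L",(103,400),(208,487)),("barR",(275,433),(373,460)),("bar",(189,417),(290,473)),("tip",(385,343),(430,335)),
 ("yokeFL",(168,86),(116,178)),("yokeFR",(392,125),(352,140)),("yokeBL",(205,25),(102,76)),("yokeBR",(428,68),(335,33)),("baseFL",(55,518),(188,552)),("baseFR",(300,572),(410,508)),
 ("dish",(247,350),(265,322)),("bushL",(205,237),(156,200)),("bushR",(367,266),(314,172))]:
    print(n,*tri(sc(*a),tc(*b)))
E
```

```text
bar L [ 456.8 -122.8  111.5] 0.06578619463225299
barR [ 470.3 -221.2  117.2] 1.6354018364385565
bar [ 464.1 -172.   113.1] 1.1960198945307479
tip [ 538.9 -254.7  151. ] 0.2505391422793831
yokeFL [620.6 -79.4 232.5] 1.2810221465821516
yokeFR [ 636.7 -209.9  239.5] 0.6000304260499054
yokeBL [677.6 -73.  237.7] 1.620301407321098
yokeBR [ 699.1 -203.   234.7] 1.3330925534104445
baseFL [ 422.7 -106.3   16.5] 1.0626108772302616
baseFR [ 447.9 -248.2   12. ] 2.0227455883878895
dish [ 559.8 -159.3   73.7] 0.5000220693865081
bushL [635.8 -93.5  82.5] 1.0799426565489514
bushR [ 650.7 -192.3   85.6] 1.458895180289018
```

```bash
python3 -m jog '{"translation": [[0,0,-1],[0,0,-1],[0,0,-1],[0,0,-1],[0,0,-1],[0,0,-1],[0,0,-1],[0,0,-1]], "rotation": [[0,0,7.1],[0,0,7.1],[0,0,7.1],[0,0,7.1],[0,0,7.1],[0,0,7.1],[0,0,7.1],[0,0,7.1]], "grip": [1,1,1,1,1,1,1,1]}'
python3 -m jog '{"translation": [[0,0,0],[0,0,0],[-3.3,2.2,0],[-3.3,2.2,0],[-3.3,2.2,0],[-3.3,2.2,0],[-3.3,2.2,0],[-3.3,2.2,0]], "rotation": [[0,0,4.3],[0,0,4.2],[0,0,0],[0,0,0],[0,0,0],[0,0,0],[0,0,0],[0,0,0]], "grip": [1,1,1,1,1,1,1,1]}'
```

```text
time_s: 1.67
tool_pos: [160.2, 526.1, 272.1]
eef_rot: [-1.893, -2.508, -0.0]
wrist_force: [-0.9, -0.0, 0.4]
width: 85.4
time_s: 2.33
tool_pos: [318.8, 346.2, 271.8]
eef_rot: [-2.065, -2.367, -0.001]
wrist_force: [0.5, 0.5, -0.1]
width: 85.0
```

```bash
python3 -m jog '{"translation": [[-3.3,0.9,0],[-3.3,0.9,0],[-3.3,0.9,0],[-3.3,0.9,0],[-3.3,0.9,0],[-3.3,0.9,0],[-3.3,0.9,0],[-3.3,0.88,0]], "rotation": [[0,0,0],[0,0,0],[0,0,0],[0,0,0],[0,0,0],[0,0,0],[0,0,0],[0,0,0]], "grip": [1,1,1,1,1,1,1,1]}'
python3 -m jog '{"translation": [[-3.8,0,0],[-3.8,0,0],[-3.8,0,0],[-3.8,0,0],[-3.8,0,0],[-3.8,0,0],[-3.86,0,0],[0,0,0]], "rotation": [[0,0,0],[0,0,0],[0,0,0],[0,0,0],[0,0,0],[0,0,0],[0,0,0],[0,0,0]], "grip": [1,1,1,1,1,1,1,1]}'
python3 - <<'E'
from cell import r
import cv2
for n in("scene","top"):
    p=r.get_image(n);c=p["color"][:,:,::-1]; c=c[150:310,240:400] if n=="scene" else c[175:335,270:430]
    cv2.imwrite(f"pics/{n}1.png",cv2.resize(c,None,fx=3.75,fy=3.75,interpolation=cv2.INTER_CUBIC))
E
```

```text
time_s: 3.0
tool_pos: [425.0, 94.3, 271.9]
eef_rot: [-2.066, -2.367, -0.002]
wrist_force: [0.7, 0.8, -0.4]
width: 85.6
time_s: 3.67
tool_pos: [458.6, -178.9, 272.1]
eef_rot: [2.08, 2.347, -0.009]
wrist_force: [0.1, -1.3, 0.8]
width: 85.3
```

View pics/scene1.png

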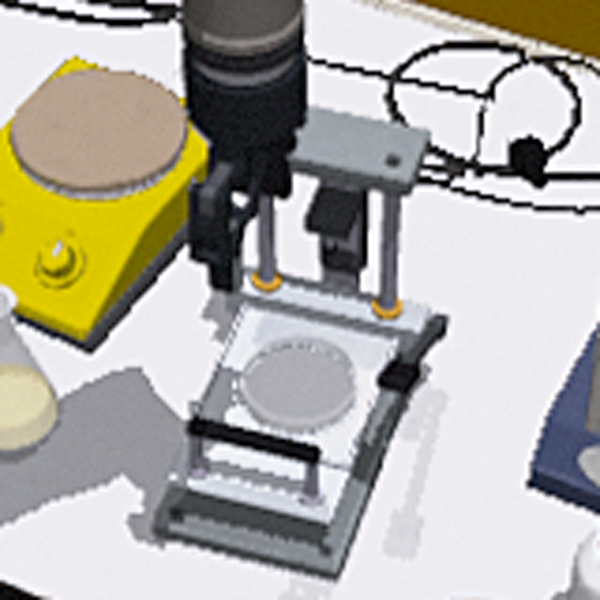

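View pics/top1.png

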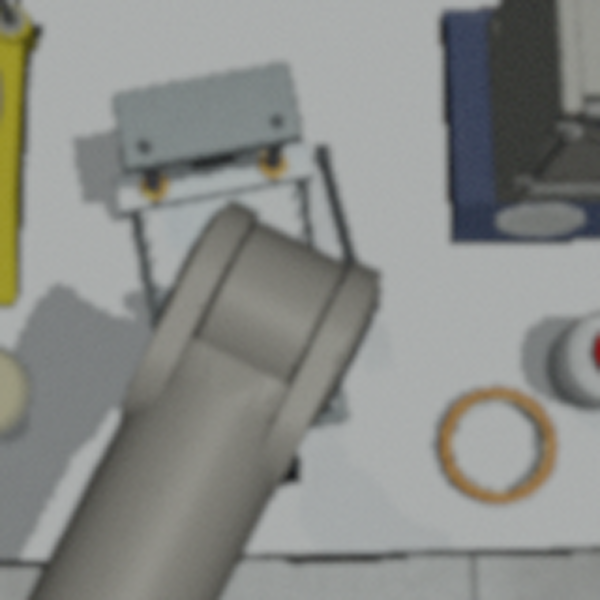

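```bash
python3 -m jog '{"translation": [[0.3,0.3,2],[0.3,0.3,3],[0,0,3],[0,0,3],[0,0,3],[0,0,2],[0,0,0],[0,0,0]], "rotation": [[0,0,0],[0,0,0],[0,0,0],[0,0,0],[0,0,0],[0,0,0],[0,0,0],[0,0,0]], "grip": [1,1,1,1,1,1,1,1]}'
python3 - <<'E'
from cell import r
import cv2
for n in("scene",):
    p=r.get_image(n);c=p["color"][:,:,::-1]; c=c[150:310,240:400] if n=="scene" else c[175:335,270:430]
    cv2.imwrite(f"pics/{n}2.png",cv2.resize(c,None,fx=3.75,fy=3.75,interpolation=cv2.INTER_CUBIC))
E
```

```text
time_s: 4.43
tool_pos: [465.4, -159.4, 111.1]
eef_rot: [-2.061, -2.368, 0.001]
wrist_force: [-0.2, 1.2, 0.4]
width: 85.3
```

View pics/scene2.png

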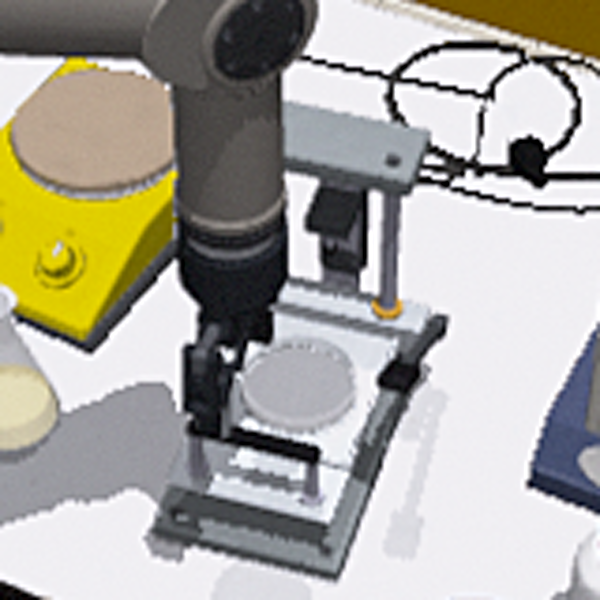

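```bash
python3 -m jog '{"translation": [[-0.6,0,0],[-0.6,0,0],[0,0,0],[0,0,0],[0,0,0],[0,0,0],[0,0,0],[0,0,0]], "rotation": [[0,0,0],[0,0,0],[0,0,0],[0,0,0],[0,0,0],[0,0,0],[0,0,0],[0,0,0]], "grip": [1,1,1,1,1,1,1,1]}'
python3 - <<'E'
from cell import r
import cv2
from h import *
p=r.get_image("scene");c=p["color"][:,:,::-1]
cv2.imwrite(f"pics/scene3.png",cv2.resize(c[220:300,270:350],None,fx=7.5,fy=7.5,interpolation=cv2.INTER_CUBIC))
t=r.get_obs()["tool_pos"]; ux=np.array([.99,.137,0])
for d in(-42.5,0,42.5):
    for z in(0,13): 
        X=t+d*ux+[0,0,z]; print(d,z,X,(proj('s',X)-[270,220])*7.5)
E
```

```text
time_s: 5.15
tool_pos: [467.3, -173.2, 111.6]
eef_rot: [-2.066, -2.367, -0.0]
wrist_force: [-0.5, -0.4, -0.1]
width: 85.5
-42.5 0 [ 425.23404333 -179.02847551  111.55954354] [246.25333003 437.1776878 ]
-42.5 13 [ 425.23404333 -179.02847551  124.55954354] [245.31863356 414.55313362]
0 0 [ 467.30904333 -173.20597551  111.55954354] [286.08111008 350.87323156]
0 13 [ 467.30904333 -173.20597551  124.55954354] [285.41067442 328.09686162]
42.5 0 [ 509.38404333 -167.38347551  111.55954354] [324.57999086 267.44842183]
42.5 13 [ 509.38404333 -167.38347551  124.55954354] [324.15679873 244.54298432]
```

View pics/scene3.png

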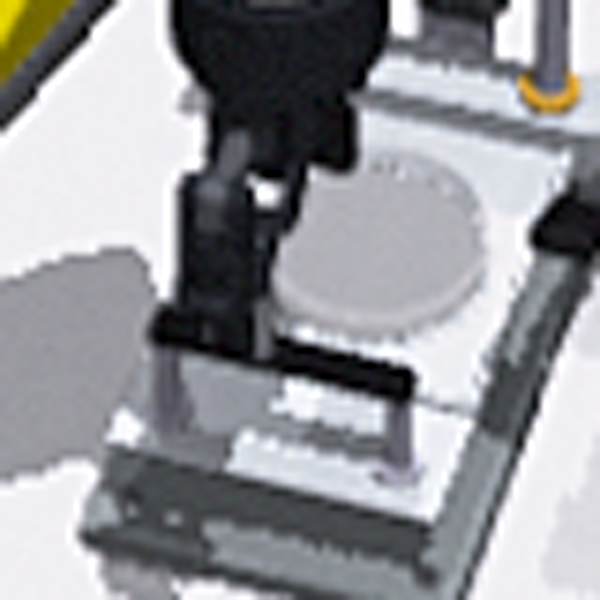

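Run:
```python
from cell import r
import cv2
from h import *
p=r.get_image("scene");c=p["color"][:,:,::-1]
c=(255*(c/255.)**0.45).astype(np.uint8)
cv2.imwrite(f"pics/scene4.png",cv2.resize(c[210:290,265:345],None,fx=7.5,fy=7.5,interpolation=cv2.INTER_LANCZOS4))
print(p["xyz"],p["rotation"])
for z in (272,285):
  for d in(-42.5,0,42.5): print(d,z,(proj('s',np.array([463,-166,z])+d*np.array([.99,.137,0]))-[240,150])*3.75)
```

```text
[-408.21805816 -656.24250129 1322.13262892] [-2.10916958  1.29825135 -0.4873554 ]
-42.5 272 [216.76485148 331.34962139]
0 272 [238.6794834  287.36447037]
42.5 272 [259.80326687 244.96664185]
-42.5 285 [216.12785565 318.04283562]
0 285 [238.20232255 274.00669929]
42.5 285 [259.47488891 231.57026644]
```

View pics/scene4.png

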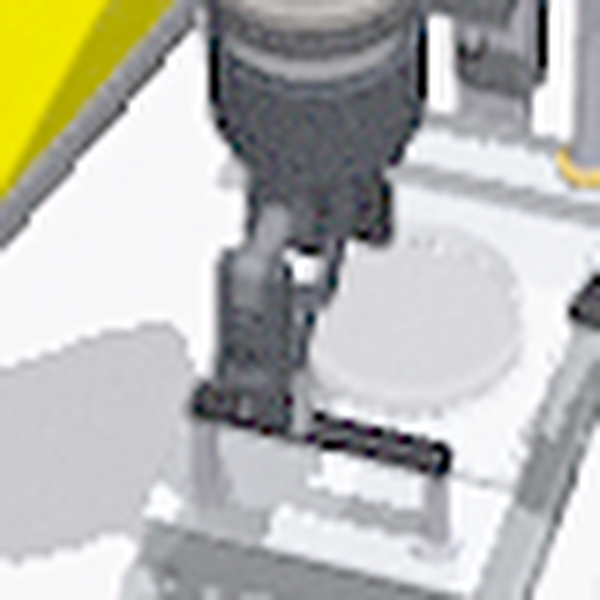

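Run:
```python
import cv2
from h import *
a=cv2.imread("pics/top0.png")[370:480,0:150]
a=(255*(a/255.)**0.6).astype(np.uint8)
a=cv2.resize(a,None,fx=5,fy=5,interpolation=cv2.INTER_CUBIC)
b=np.array([.291,.957,0])
for d in(-42.5,0,42.5):
  for z in (0,13,73):
    q=(proj('t',np.array([160,526,191+z])+d*b)-[0,370])*5; print(d,z,q); cv2.circle(a,tuple(int(v) for v in q),3,(0,0,255),-1)
cv2.imwrite("pics/t2c.png",a)
```

```text
-42.5 0 [494.46541941 149.06549928]
-42.5 13 [482.65683213 153.29335995]
-42.5 73 [424.94041487 173.95772601]
0 0 [421.60745611 126.85022204]
0 13 [409.09654037 130.8466373 ]
0 73 [347.9552676  150.37725527]
42.5 0 [349.0675689  104.73193005]
42.5 13 [335.86059448 108.49888792]
42.5 73 [271.32595039 126.90577491]
```

View pics/t2c.png

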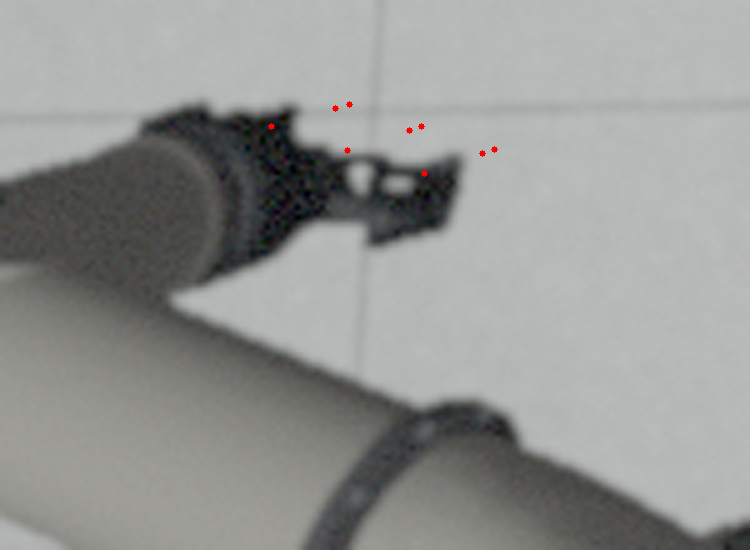

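```bash
python3 -m jog '{"translation": [[0,0,-3],[0,0,-3],[0,0,0],[0,0,0],[0,0,0],[0,0,0],[0,0,0],[0,0,0]], "rotation": [[0,0,0],[0,0,0],[0,0,0],[0,0,0],[0,0,0],[0,0,0],[0,0,0],[0,0,0]], "grip": [1,-1,-1,-1,-1,-1,-1,-1]}'
python3 - <<'E'
from cell import r
import cv2
from h import *
p=r.get_image("scene");c=p["color"][:,:,::-1]
c=(255*(c/255.)**0.45).astype(np.uint8)
a=cv2.resize(c[200:300,255:355],None,fx=6,fy=6,interpolation=cv2.INTER_CUBIC)
t=r.get_obs()["tool_pos"];print(t,r.get_obs()["width"])
for z in (0,19,73):
    q=(proj('s',t+[0,0,z])-[255,200])*6;print(q); cv2.circle(a,tuple(int(v) for v in q),3,(0,0,255),-1)
cv2.imwrite("pics/scene5.png",a)
E
```

```text
time_s: 5.92
tool_pos: [466.6, -173.1, 170.6]
eef_rot: [-2.065, -2.365, 0.002]
wrist_force: [0.7, -0.4, -0.0]
width: 0.5
[ 466.75551907 -173.16815608  170.79701732] -0.33932156546124487
[315.71257928 316.59946923]
[314.87354192 288.31159692]
[312.40034405 204.9285332 ]
```

View pics/scene5.png

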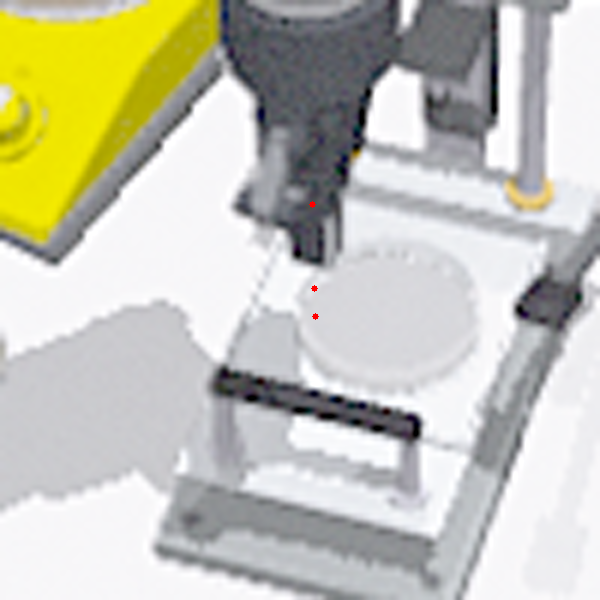

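Run:
```python
from h import *
for X in [(0,0,0),(0,0,-10),(0,0,150)]: print(X,proj('s',X),proj('t',X))
```

```text
(0, 0, 0) [160.94697879 400.22067092] [285.22202558 436.30409607]
(0, 0, -10) [161.78790729 402.06182814] [285.5562756  435.48574807]
(0, 0, 150) [147.1869287  370.09395309] [279.59921965 450.07047341]
```

```bash
python3 -m jog '{"translation": [[0,0,-2],[0,0,-2],[0,0,0],[0,0,0],[0,0,0],[0,0,0],[0,0,0],[0,0,0]], "rotation": [[-6,0,0],[-6,0,0],[-6,0,0],[-6,0,0],[-6,0,0],[-6,0,0],[-6,0,0],[0,0,0]], "grip": [-1,-1,-1,-1,-1,-1,-1,-1]}'
python3 - <<'E'
from cell import r
import cv2
from h import *
o=r.get_obs();t=o["tool_pos"];print(t,o["q"])
M=R.from_rotvec(o["eef_rot"]).as_matrix();print(M)
for n,k in(("scene","s"),("top","t")):
    p=r.get_image(n);c=p["color"][:,:,::-1]
    c=(255*(c/255.)**0.45).astype(np.uint8)
    q0=(proj(k,t)-50).astype(int)
    a=cv2.resize(c[q0[1]:q0[1]+100,q0[0]:q0[0]+100],None,fx=6,fy=6,interpolation=cv2.INTER_CUBIC)
    print(n,q0)
    for z in (0,19,73):
        q=(proj(k,t-z*M[:,2])-q0)*6;print(q); cv2.circle(a,tuple(int(v) for v in q),3,(0,0,255),-1)
    cv2.imwrite(f"pics/{n}6.png",a)
E
```

```text
time_s: 6.63
tool_pos: [460.7, -170.9, 206.2]
eef_rot: [1.718, 1.961, 0.713]
wrist_force: [-0.7, 0.2, -1.1]
width: 0.5
[ 460.68577438 -170.94530321  206.2441485 ] [-0.22606458 -0.29553745  0.79878972  2.24436041 -0.42049422  0.62572931
  1.02191967]
[[-0.13584679  0.7664735   0.62774518]
 [ 0.99066468  0.09782276  0.09494309]
 [ 0.01136359  0.6347827  -0.77260714]]
scene [255 195]
[303.15259197 300.9667919 ]
[293.19553663 298.17499291]
[263.47829289 289.84275328]
top [287 227]
[303.94971012 304.73979511]
[308.86541945 328.37382784]
[323.54255239 398.93939984]
```

View pics/scene6.png

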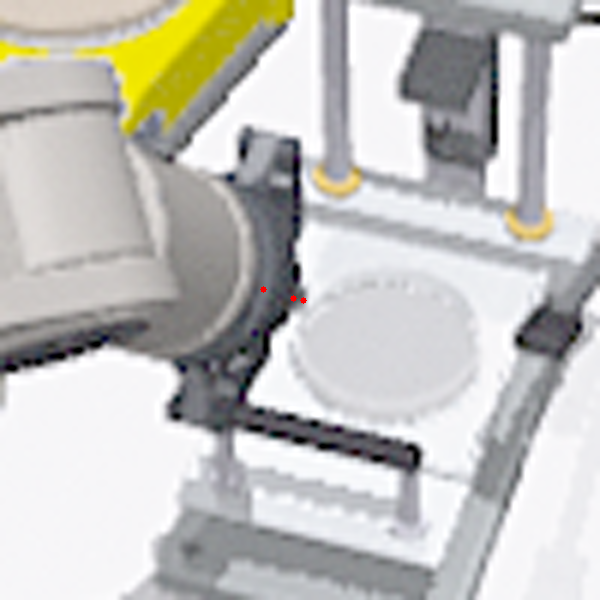

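View pics/top6.png

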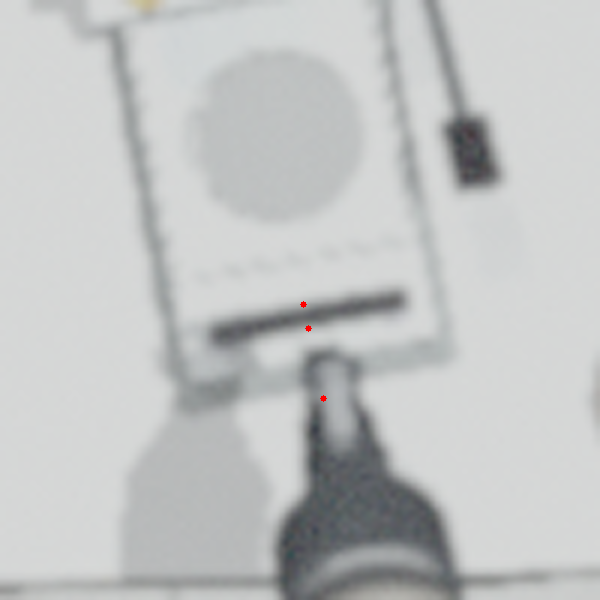

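Run:
```python
from h import *
from scipy.optimize import least_squares
M1=R.from_rotvec([-2.065,-2.365,.002]).as_matrix(); t1=np.array([466.7,-173.2,170.7]); p1=np.array([255,200])+np.array([322,260])/6
M2=R.from_rotvec([1.718,1.961,.713]).as_matrix(); t2=np.array([460.7,-170.9,206.2]); p2=np.array([287,227])+np.array([333,352])/6
f=lambda o:np.r_[proj('s',t1+M1@o)-p1,proj('t',t2+M2@o)-p2]
g=lambda o:np.r_[proj('s',t1+o)-p1,proj('t',t2+o)-p2]
for h in(f,g):
    s=least_squares(h,[0,0,0]);print(s.x,s.fun)
```

```text
[ -6.2217339   -0.58620252 -40.09184767] [ 0.84107623  0.13347674 -0.80306175  0.35436376]
[-24.58299839 -14.10804761  68.93493102] [-1.13917943  0.11948771  0.97886306 -0.65174628]
```

```bash
python3 -m jog '{"translation": [[0,0,0],[0,0,0],[0,0,0],[0,0,0],[0,0,0],[0,0,0],[0,0,0],[0,0.2,0]], "rotation": [[6,0,0],[6,0,0],[6,0,0],[6,0,0],[6,0,0],[6,0,0],[6,0,0],[0,0,0]], "grip": [1,1,1,1,1,1,1,1]}'
python3 -m jog '{"translation": [[0,0,2],[0,0,3],[0,0,3],[0,0,2],[0,0,1.2],[0,0,0],[0,0,0],[0,0,0]], "rotation": [[0,0,0],[0,0,0],[0,0,0],[0,0,0],[0,0,0],[0,0,0],[0,0,0],[0,0,0]], "grip": [1,1,1,1,1,1,1,1]}'
python3 - <<'E'
from cell import r
import cv2
from h import *
o=r.get_obs();t=o["tool_pos"];print(t,o["wrist_force"],R.from_rotvec(o["eef_rot"]).as_matrix())
p=r.get_image("scene");c=p["color"][:,:,::-1]
c=(255*(c/255.)**0.45).astype(np.uint8)
cv2.imwrite(f"pics/scene7.png",cv2.resize(c[200:300,255:355],None,fx=6,fy=6,interpolation=cv2.INTER_CUBIC))
E
```

```text
time_s: 7.4
tool_pos: [474.2, -167.6, 210.1]
eef_rot: [-2.03, -2.361, 0.055]
wrist_force: [1.1, 1.2, -1.0]
width: 85.4
time_s: 8.07
tool_pos: [464.9, -171.3, 100.9]
eef_rot: [-2.04, -2.354, 0.041]
wrist_force: [-0.1, -0.4, 0.3]
width: 85.4
[ 464.88705415 -171.2708265   100.89253105] [-0.12479922 -0.37776305  0.29064558] [[-0.14208921  0.98916736 -0.03685902]
 [ 0.98985167  0.14206859 -0.00319145]
 [ 0.00207963 -0.03693843 -0.99931538]]
```

View pics/scene7.png

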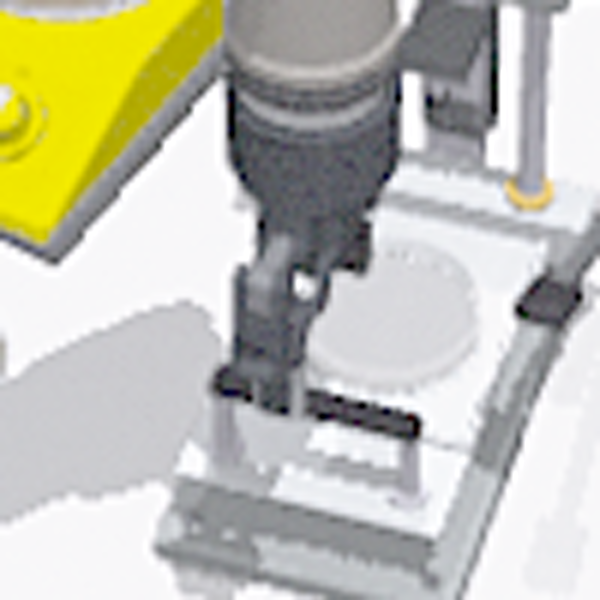

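```bash
python3 -m jog '{"translation": [[0,0,0.3],[0,0,0.4],[0,0,0],[0,0,0],[0,0,0],[0,0,0],[0,0,0],[0,0,0]], "rotation": [[-1.1,0,0],[-1.1,0,0],[0,0,0],[0,0,0],[0,0,0],[0,0,0],[0,0,0],[0,0,0]], "grip": [1,1,1,0,-0.2,-0.4,-0.5,-0.6]}'
python3 - <<'E'
from cell import r
import cv2
from h import *
o=r.get_obs();t=o["tool_pos"];print(t,o["wrist_force"],o["width"])
p=r.get_image("scene");c=p["color"][:,:,::-1]
c=(255*(c/255.)**0.45).astype(np.uint8)
cv2.imwrite(f"pics/scene8.png",cv2.resize(c[200:300,255:355],None,fx=6,fy=6,interpolation=cv2.INTER_CUBIC))
E
```

```text
time_s: 8.78
tool_pos: [463.0, -171.1, 92.3]
eef_rot: [-2.056, -2.37, -0.003]
wrist_force: [0.1, -0.2, 0.0]
width: 25.5
[ 462.99823845 -171.08034508   92.31498423] [ 0.12699451 -0.2008545   0.031236  ] 25.509318995537857
```

View pics/scene8.png

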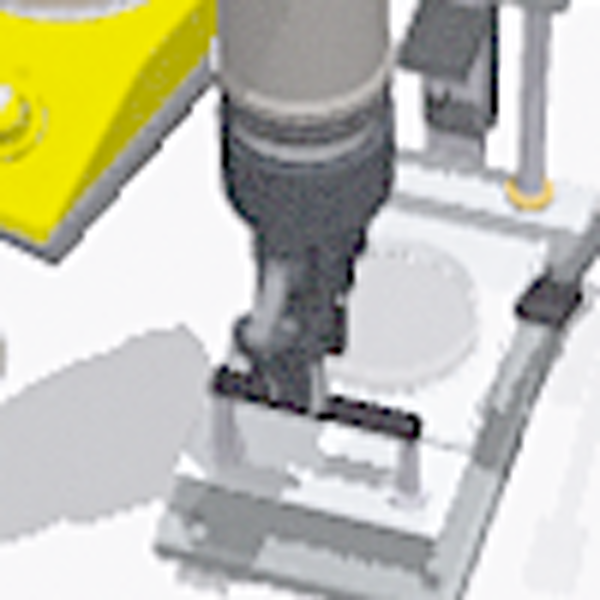

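```bash
python3 -m jog '{"translation": [[0,0,0],[0,0,0],[0,0,0],[0,0,0],[0,0,0],[0,0,0],[0,0,0],[0,0,0]], "rotation": [[0,0,0],[0,0,0],[0,0,0],[0,0,0],[0,0,0],[0,0,0],[0,0,0],[0,0,0]], "grip": [-0.7,-0.8,-0.9,-1,-1,-1,-1,-1]}'
python3 - <<'E'
from cell import r
import cv2
from h import *
o=r.get_obs();t=o["tool_pos"];print(t,o["wrist_force"],o["width"])
p=r.get_image("scene");c=p["color"][:,:,::-1]
c=(255*(c/255.)**0.45).astype(np.uint8)
cv2.imwrite(f"pics/scene9.png",cv2.resize(c[200:300,255:355],None,fx=6,fy=6,interpolation=cv2.INTER_CUBIC))
E
```

```text
time_s: 9.5
tool_pos: [462.6, -171.1, 92.1]
eef_rot: [-2.056, -2.369, -0.003]
wrist_force: [-0.5, -0.1, 0.5]
width: 0.1
[ 462.59226061 -171.05705894   92.12036145] [-0.50873619 -0.09846284  0.47988836] 0.11753378611434791
```

View pics/scene9.png

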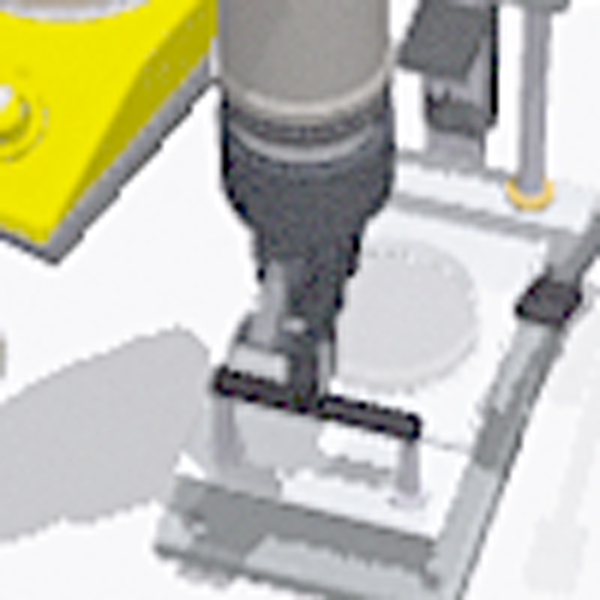

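```bash
python3 -m jog '{"translation": [[0,0,0],[0,0,0],[0,0,0],[0,0,0],[0,0,1],[0,0,1.3],[0,0,1],[0,0,0]], "rotation": [[0,0,0],[0,0,0],[0,0,0],[0,0,0],[0,0,0],[0,0,0],[0,0,0],[0,0,0]], "grip": [1,1,1,1,1,1,1,1]}'
python3 - <<'E'
from cell import r
import cv2
from h import *
o=r.get_obs();t=o["tool_pos"];print(t,o["wrist_force"],o["width"])
p=r.get_image("scene");c=p["color"][:,:,::-1]
c=(255*(c/255.)**0.45).astype(np.uint8)
cv2.imwrite(f"pics/scene10.png",cv2.resize(c[200:300,255:355],None,fx=6,fy=6,interpolation=cv2.INTER_CUBIC))
E
```

```text
time_s: 10.22
tool_pos: [460.2, -169.9, 56.5]
eef_rot: [-2.053, -2.365, 0.001]
wrist_force: [-0.1, 0.3, -0.9]
width: 85.6
[ 460.20595516 -169.91950281   56.49953099] [-0.08290446  0.33854805 -0.91551727] 85.62235786121303
```

View pics/scene10.png

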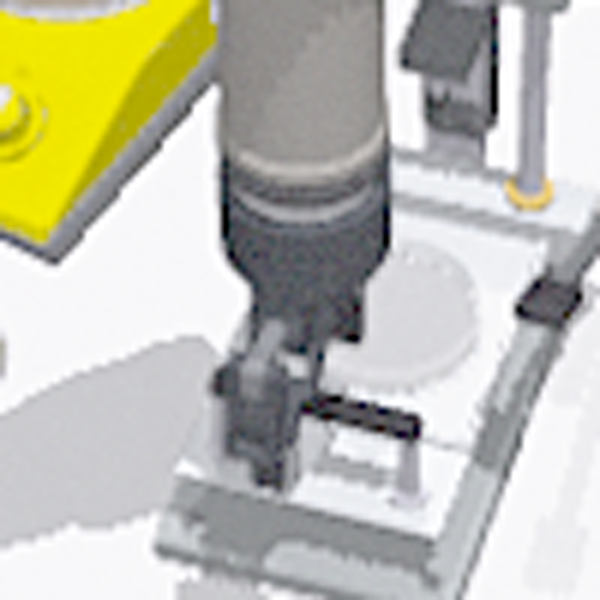

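```bash
python3 -m jog '{"translation": [[0,0,0],[0,0,0],[0,0,0],[0,0,0],[0,0,0],[0,0,0],[0,0,0],[0,0,0]], "rotation": [[0,0,0],[0,0,0],[0,0,0],[0,0,0],[0,0,0],[0,0,0],[0,0,0],[0,0,0]], "grip": [0.5,0.2,0,-0.1,-0.2,-0.3,-0.35,-0.4]}'
python3 - <<'E'
from cell import r
import cv2
from h import *
o=r.get_obs();t=o["tool_pos"];print(t,o["wrist_force"],o["width"])
p=r.get_image("scene");c=p["color"][:,:,::-1]
c=(255*(c/255.)**0.45).astype(np.uint8)
cv2.imwrite(f"pics/scene11.png",cv2.resize(c[220:290,270:340],None,fx=8,fy=8,interpolation=cv2.INTER_CUBIC))
E
```

```text
time_s: 10.93
tool_pos: [462.6, -170.9, 59.2]
eef_rot: [-2.056, -2.369, -0.003]
wrist_force: [-0.4, -0.6, -0.8]
width: 25.7
[ 462.57994161 -170.87080818   59.19004432] [-0.40787699 -0.61661554 -0.779534  ] 25.680120147452648
```

View pics/scene11.png

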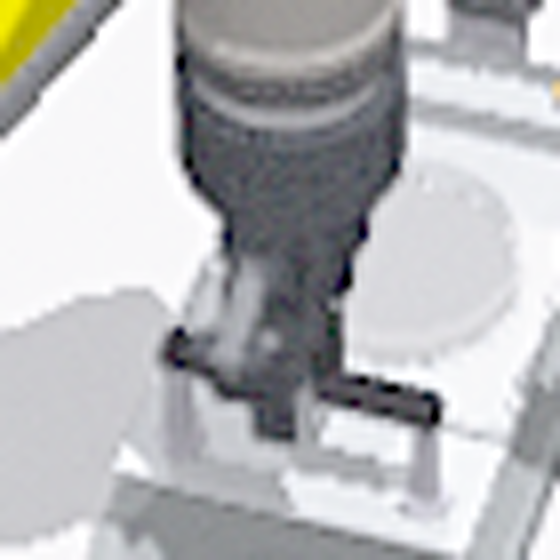

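```bash
python3 -m jog '{"translation": [[0,0,0],[0,0,0],[0,0,0],[0,0,0],[0,0,0],[0,0,0],[0,0,0],[0,0,0]], "rotation": [[0,0,0],[0,0,0],[0,0,0],[0,0,0],[0,0,0],[0,0,0],[0,0,0],[0,0,0]], "grip": [-0.5,-0.55,-0.6,-0.65,-0.7,-0.8,-1,-1]}'
python3 -m jog '{"translation": [[0,0,0],[0,0,0],[0,0,-0.2],[0,0,-0.2],[0,0,-0.2],[0,0,-0.2],[0,0,0],[0,0,0]], "rotation": [[0,0,0],[0,0,0],[0,0,0],[0,0,0],[0,0,0],[0,0,0],[0,0,0],[0,0,0]], "grip": [-1,-1,-1,-1,-1,-1,-1,-1]}'
```

```text
time_s: 11.65
tool_pos: [465.1, -170.6, 59.7]
eef_rot: [-2.056, -2.375, -0.006]
wrist_force: [5.7, 1.0, -0.7]
width: 12.3
time_s: 12.32
tool_pos: [465.1, -170.6, 66.8]
eef_rot: [-2.056, -2.375, -0.006]
wrist_force: [7.6, -0.1, -8.2]
width: 12.3
```

```bash
python3 -m jog '{"translation": [[0,0.1,-0.2],[0,0.1,-0.2],[0,0,-0.3],[0,0,-0.3],[0,0,-0.3],[0,0,-0.3],[0,0,-0.2],[0,0,0]], "rotation": [[0,0,0],[0,0,0],[0,0,0],[0,0,0],[0,0,0],[0,0,0],[0,0,0],[0,0,0]], "grip": [-1,-1,-1,-1,-1,-1,-1,-1]}'
python3 -m jog '{"translation": [[0,0.1,-0.1],[0,0,-0.1],[0,0,-0.1],[0,0,-0.1],[0,0,-0.1],[0,0,-0.1],[0,0,0],[0,0,0]], "rotation": [[0,0,0],[0,0,0],[0,0,0],[0,0,0],[0,0,0],[0,0,0],[0,0,0],[0,0,0]], "grip": [-1,-1,-1,-1,-1,-1,-1,-1]}'
python3 - <<'E'
from cell import r
import cv2
from h import *
p=r.get_image("scene");c=p["color"][:,:,::-1]
c=(255*(c/255.)**0.7).astype(np.uint8)
cv2.imwrite(f"pics/scene12.png",cv2.resize(c[180:300,270:370],None,fx=5,fy=5,interpolation=cv2.INTER_CUBIC))
E
```

```text
time_s: 12.98
tool_pos: [464.9, -170.6, 83.7]
eef_rot: [-2.054, -2.372, -0.002]
wrist_force: [6.2, -1.3, -10.7]
width: 12.4
time_s: 13.65
tool_pos: [464.9, -170.5, 89.9]
eef_rot: [-2.054, -2.369, -0.001]
wrist_force: [4.0, -1.8, -11.9]
width: 12.4
```

View pics/scene12.png

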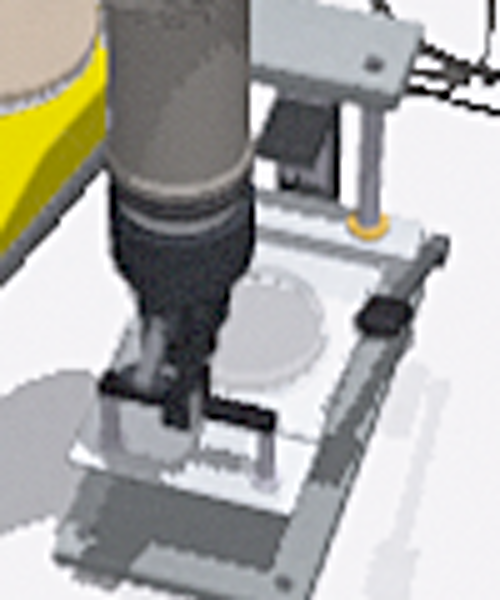

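```bash
for i in 1; do python3 -m jog '{"translation": [[0,0.1,-0.1],[0,0,-0.1],[0,0,-0.1],[0,0,-0.1],[0,0,0],[0,0,0],[0,0,0],[0,0,0]], "rotation": [[0,0,0],[0,0,0],[0,0,0],[0,0,0],[0,0,0],[0,0,0],[0,0,0],[0,0,0]], "grip": [-1,-1,-1,-1,-1,-1,-1,-1]}'; done
python3 -m jog '{"translation": [[0,0,-0.1],[0,0,-0.1],[0,0,-0.1],[0,0,-0.1],[0,0,0],[0,0,0],[0,0,0],[0,0,0]], "rotation": [[0,0,0],[0,0,0],[0,0,0],[0,0,0],[0,0,0],[0,0,0],[0,0,0],[0,0,0]], "grip": [-1,-1,-1,-1,-1,-1,-1,-1]}'
```

```text
time_s: 14.37
tool_pos: [464.9, -170.5, 94.8]
eef_rot: [-2.055, -2.367, -0.001]
wrist_force: [-3.6, -1.0, -8.4]
width: 12.5
time_s: 15.03
tool_pos: [464.9, -170.5, 98.9]
eef_rot: [-2.055, -2.367, -0.001]
wrist_force: [-5.4, -2.0, -10.2]
width: 12.9
```

```bash
python3 -m jog '{"translation": [[0,-0.1,0.1],[0,-0.05,0.1],[0,0,0.1],[0,0,0.1],[0,0,0],[0,0,0],[0,0,0],[0,0,0]], "rotation": [[0,0,0],[0,0,0],[0,0,0],[0,0,0],[0,0,0],[0,0,0],[0,0,0],[0,0,0]], "grip": [-1,-1,-1,-1,-1,-1,-1,-1]}'
python3 -m jog '{"translation": [[0,0,0.1],[0,0,0.1],[0,0,0],[0,0,0],[0,0,0],[0,0,0],[0,0,0],[0,0,0]], "rotation": [[0,0,0],[0,0,0],[0,0,0],[0,0,0],[0,0,0],[0,0,0],[0,0,0],[0,0,0]], "grip": [-1,-1,-1,-1,-1,-1,-1,-1]}'
python3 - <<'E'
from cell import r
import cv2
from h import *
p=r.get_image("scene");c=p["color"][:,:,::-1]
c=(255*(c/255.)**0.6).astype(np.uint8)
cv2.imwrite(f"pics/scene13.png",cv2.resize(c[180:260,300:370],None,fx=7,fy=7,interpolation=cv2.INTER_CUBIC))
p=r.get_image("top");c=p["color"][:,:,::-1]
cv2.imwrite(f"pics/top13.png",cv2.resize(c[185:300,280:390],None,fx=5,fy=5,interpolation=cv2.INTER_CUBIC))
E
```

```text
time_s: 15.7
tool_pos: [465.0, -170.5, 95.2]
eef_rot: [-2.056, -2.369, -0.003]
wrist_force: [-4.5, 0.5, -5.9]
width: 12.5
time_s: 16.37
tool_pos: [465.0, -170.5, 93.0]
eef_rot: [-2.056, -2.369, -0.003]
wrist_force: [-4.1, 0.6, -8.2]
width: 12.6
```

View pics/scene13.png

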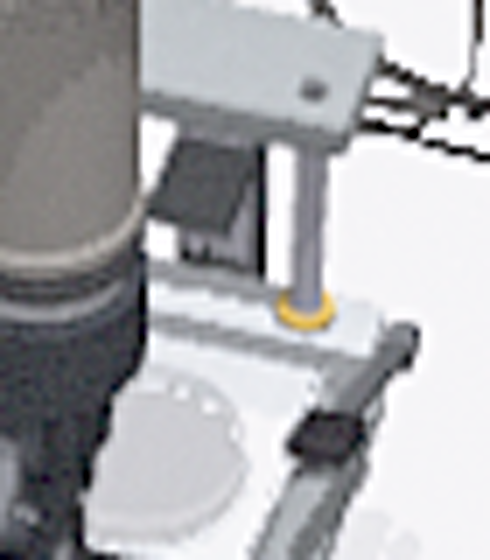

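```bash
python3 -m jog '{"translation": [[0,-0.1,-0.2],[0,0,-0.2],[0,0,-0.2],[0,0,-0.2],[0,0,-0.1],[0,0,-0.1],[0,0,0],[0,0,0]], "rotation": [[0,0,0],[0,0,0],[0,0,0],[0,0,0],[0,0,0],[0,0,0],[0,0,0],[0,0,0]], "grip": [-1,-1,-1,-1,-1,-1,-1,-1]}'
python3 -m jog '{"translation": [[0,0,-0.1],[0,0,-0.1],[0,0,-0.1],[0,0,-0.1],[0,0,0],[0,0,0],[0,0,0],[0,0,0]], "rotation": [[0,0,0],[0,0,0],[0,0,0],[0,0,0],[0,0,0],[0,0,0],[0,0,0],[0,0,0]], "grip": [-1,-1,-1,-1,-1,-1,-1,-1]}'
```

```text
time_s: 17.13
tool_pos: [465.1, -170.5, 103.6]
eef_rot: [-2.056, -2.371, -0.005]
wrist_force: [-0.0, 1.5, -8.3]
width: 12.4
time_s: 17.8
tool_pos: [465.0, -170.6, 107.5]
eef_rot: [-2.056, -2.37, -0.005]
wrist_force: [2.9, 3.0, -7.6]
width: 12.4
```

Force is at the plain weight (about 8 N) at 48 mm. I'll continue in small steps.

```bash
python3 -m jog '{"translation": [[0,0,-0.1],[0,0,-0.1],[0,0,-0.1],[0,0,-0.1],[0,0,0],[0,0,0],[0,0,0],[0,0,0]], "rotation": [[0,0,0],[0,0,0],[0,0,0],[0,0,0],[0,0,0],[0,0,0],[0,0,0],[0,0,0]], "grip": [-1,-1,-1,-1,-1,-1,-1,-1]}'
```

```text
time_s: 18.47
tool_pos: [465.0, -170.6, 110.9]
eef_rot: [-2.056, -2.37, -0.005]
wrist_force: [4.5, 2.4, -10.7]
width: 12.5
```

```bash
python3 -m jog '{"translation": [[0,0,-0.1],[0,0,-0.1],[0,0,-0.1],[0,0,-0.1],[0,0,0],[0,0,0],[0,0,0],[0,0,0]], "rotation": [[0,0,0],[0,0,0],[0,0,0],[0,0,0],[0,0,0],[0,0,0],[0,0,0],[0,0,0]], "grip": [-1,-1,-1,-1,-1,-1,-1,-1]}'
```

```text
time_s: 19.13
tool_pos: [465.0, -170.6, 114.2]
eef_rot: [-2.056, -2.37, -0.004]
wrist_force: [5.5, 2.5, -16.1]
width: 12.6
```

```bash
python3 -m jog '{"translation": [[0,0,0.1],[0,0,0.1],[0,0,0.1],[0,0,0.1],[0,0,0.1],[0,0,0.1],[0,0,0],[0,0,0]], "rotation": [[0,0,0],[0,0,0],[0,0,0],[0,0,0],[0,0,0],[0,0,0],[0,0,0],[0,0,0]], "grip": [-1,-1,-1,-1,-1,-1,-1,-1]}'
```

```text
time_s: 19.8
tool_pos: [465.0, -170.6, 109.0]
eef_rot: [-2.056, -2.37, -0.005]
wrist_force: [4.5, 2.7, -10.5]
width: 12.4
```

```bash
python3 -m jog '{"translation": [[0,0,0.1],[0,0,0.1],[0,0,0.1],[0,0,0.1],[0,0,0],[0,0,0],[0,0,0],[0,0,0]], "rotation": [[0,0,0],[0,0,0],[0,0,0],[0,0,0],[0,0,0],[0,0,0],[0,0,0],[0,0,0]], "grip": [-1,-1,-1,-1,-1,-1,-1,-1]}'
```

```text
time_s: 20.47
tool_pos: [465.0, -170.6, 105.3]
eef_rot: [-2.056, -2.37, -0.005]
wrist_force: [4.4, 2.7, -8.8]
width: 12.5
```

Still carrying it at 46 mm; going on down to see whether it gets held.

```bash
python3 -m jog '{"translation": [[0,0,0.1],[0,0,0.1],[0,0,0.1],[0,0,0],[0,0,0],[0,0,0],[0,0,0],[0,0,0]], "rotation": [[0,0,0],[0,0,0],[0,0,0],[0,0,0],[0,0,0],[0,0,0],[0,0,0],[0,0,0]], "grip": [-1,-1,-1,-1,-1,-1,-1,-1]}'
```

```text
time_s: 21.13
tool_pos: [465.0, -170.6, 102.3]
eef_rot: [-2.056, -2.37, -0.005]
wrist_force: [4.5, 3.4, -8.7]
width: 12.5
```

```bash
python3 -m jog '{"translation": [[0,0,0.1],[0,0,0.1],[0,0,0.1],[0,0,0],[0,0,0],[0,0,0],[0,0,0],[0,0,0]], "rotation": [[0,0,0],[0,0,0],[0,0,0],[0,0,0],[0,0,0],[0,0,0],[0,0,0],[0,0,0]], "grip": [-1,-1,-1,-1,-1,-1,-1,-1]}'
```

```text
time_s: 21.8
tool_pos: [465.0, -170.5, 101.4]
eef_rot: [-2.056, -2.37, -0.007]
wrist_force: [-0.3, 6.2, 6.3]
width: 12.3
```

```bash
python3 -m jog '{"translation": [[0,0,-0.1],[0,0,0],[0,0,0],[0,0,0],[0,0,0],[0,0,0],[0,0,0],[0,0,0]], "rotation": [[0,0,0],[0,0,0],[0,0,0],[0,0,0],[0,0,0],[0,0,0],[0,0,0],[0,0,0]], "grip": [-1,-1,-0.7,-0.6,-0.3,0,0.5,1]}'
python3 - <<'E'
from cell import r
import cv2
from h import *
p=r.get_image("scene");c=p["color"][:,:,::-1]
c=(255*(c/255.)**0.6).astype(np.uint8)
cv2.imwrite(f"pics/scene14.png",cv2.resize(c[180:300,270:370],None,fx=5,fy=5,interpolation=cv2.INTER_CUBIC))
E
```

```text
time_s: 22.47
tool_pos: [463.9, -172.0, 100.4]
eef_rot: [-2.059, -2.368, -0.002]
wrist_force: [1.0, 0.0, -0.5]
width: 65.0
```

View pics/scene14.png

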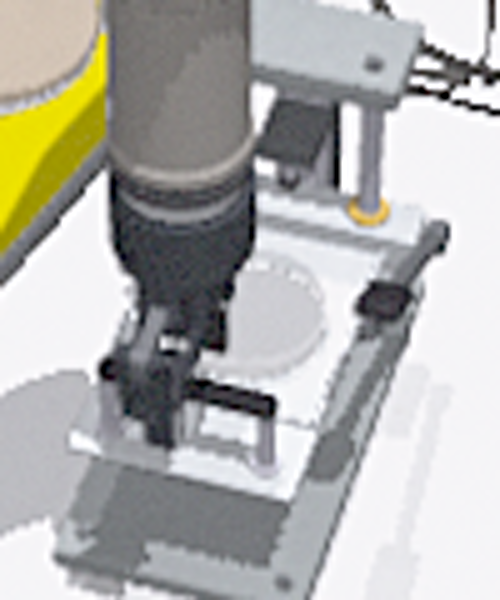

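```bash
python3 -m jog '{"translation": [[0,0,-1],[0,0,-2],[0,0,-2.5],[0,0,-2.5],[0,0,-2.5],[0,0,-1.5],[0,0,0],[0,0,0]], "rotation": [[0,0,0],[0,0,0],[0,0,0],[0,0,0],[0,0,0],[0,0,0],[0,0,0],[0,0,0]], "grip": [1,1,1,1,1,1,-1,-1]}'
python3 -m jog '{"translation": [[-1.5,0.8,0],[-1.5,0.9,0],[-1.5,0.9,0],[-1.5,0.9,0],[-1.5,0.9,0],[-1.6,0.8,0],[0,0,0],[0,0,0]], "rotation": [[0,0,0],[0,0,0],[0,0,0],[0,0,0],[0,0,0],[0,0,0],[0,0,0],[0,0,0]], "grip": [-1,-1,-1,-1,-1,-1,-1,-1]}'
python3 - <<'E'
from cell import r
import cv2
from h import *
print(r.get_obs()["tool_pos"])
for n in("scene","top"):
    p=r.get_image(n);c=p["color"][:,:,::-1]
    c=(255*(c/255.)**0.6).astype(np.uint8)
    c=c[180:300,270:390] if n=="scene" else c[185:305,270:390]
    cv2.imwrite(f"pics/{n}15.png",cv2.resize(c,None,fx=5,fy=5,interpolation=cv2.INTER_CUBIC))
    for q in ["lever_tip","lever_hinge"]:
        print(q,[( [round(float(v)) for v in d["centre"]],round(float(d["confidence"]),2)) for d in r.spot_in(p,q)])
E
```

```text
time_s: 23.18
tool_pos: [464.9, -171.8, 221.3]
eef_rot: [-2.058, -2.371, -0.005]
wrist_force: [0.4, -0.2, -0.6]
width: 64.0
time_s: 23.85
tool_pos: [527.5, -254.4, 217.8]
eef_rot: [-2.056, -2.365, -0.0]
wrist_force: [-0.3, -0.0, 0.5]
width: -0.1
[ 527.46180473 -254.43105772  217.7677298 ]
lever_tip [([556, -248, 181], 0.65)]
lever_hinge [([537, -162, 99], 0.59)]
lever_tip []
lever_hinge [([615, -129, 106], 0.93)]
```

View pics/scene15.png

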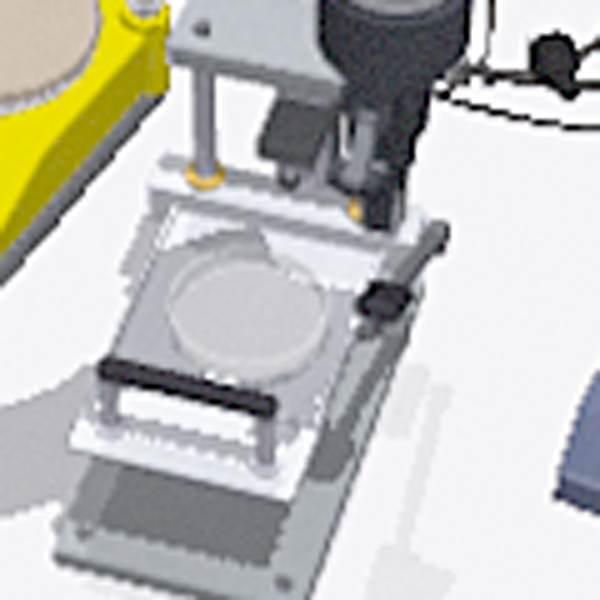

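View pics/top15.png

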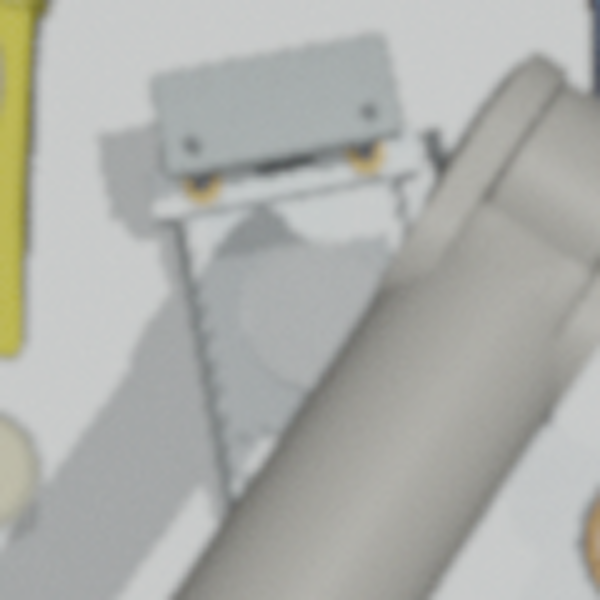

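Run:
```python
from h import *
for dz in(0,30,35,40): print(dz,(proj('s',[527.5,-254.4,217.8+dz])-[270,180])*5)
for X in [(539,-255,193),(528,-255,193),(535,-250,185)]: print(X,(proj('s',X)-[270,180])*5)
# ray of paddle with lateral plane through lever
d=ray('s',(347.4,240.2))
for z in(185,193,200): print(z, C['s']+d*(z-C['s'][2])/d[2])
```

```text
0 [377.17138581 279.40166382]
30 [378.91319808 240.08975484]
35 [379.20865374 233.42145538]
40 [379.5056118  226.71924721]
(539, -255, 193) [385.94557012 297.07829369]
(528, -255, 193) [377.19325213 310.77374256]
(535, -250, 185) [373.83312855 308.97653936]
185 [ 543.38544501 -253.86496685  185.        ]
193 [ 536.69068678 -256.69578904  193.        ]
200 [ 530.83277333 -259.17275845  200.        ]
```

```bash
python3 -m jog '{"translation": [[-0.2,0,1],[0,0,1.5],[0,0,1.5],[0,0,1],[0,0,0.5],[0,0,0.5],[0,0,0.5],[0,0,0.5]], "rotation": [[0,0,0],[0,0,0],[0,0,0],[0,0,0],[0,0,0],[0,0,0],[0,0,0],[0,0,0]], "grip": [-1,-1,-1,-1,-1,-1,-1,-1]}'
python3 - <<'E'
from cell import r
import cv2
from h import *
print(r.get_obs()["tool_pos"])
for n in("scene",):
    p=r.get_image(n);c=p["color"][:,:,::-1]
    c=(255*(c/255.)**0.6).astype(np.uint8)
    c=c[180:300,270:390]
    cv2.imwrite(f"pics/{n}16.png",cv2.resize(c,None,fx=5,fy=5,interpolation=cv2.INTER_CUBIC))
E
```

```text
time_s: 24.82
tool_pos: [529.4, -256.8, 150.6]
eef_rot: [-2.059, -2.371, -0.004]
wrist_force: [-0.3, -0.4, 4.6]
width: -0.3
[ 529.35418788 -256.77690105  150.64316554]
```

View pics/scene16.png

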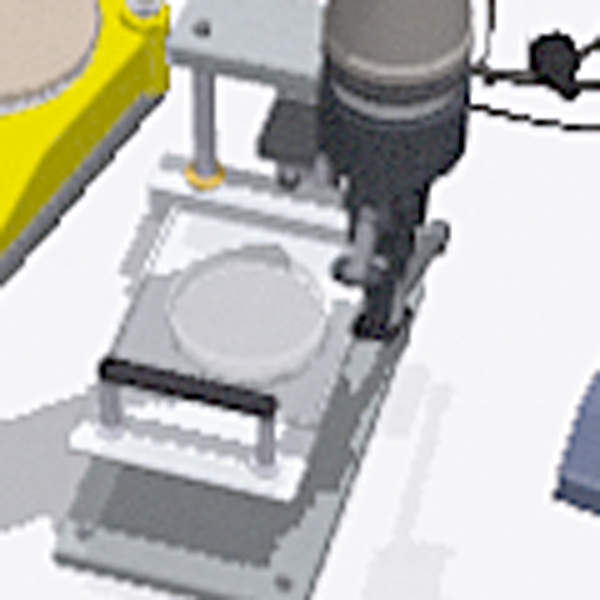

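Fingertip is pressing the middle of the paddle (about 4.6 N), and the lever is moving. Continuing down.

```bash
python3 -m jog '{"translation": [[0,0,0.4],[0,0,0.5],[0,0,0.5],[0,0,0.5],[0,0,0.5],[0,0,0.5],[0,0,0.4],[0,0,0]], "rotation": [[0,0,0],[0,0,0],[0,0,0],[0,0,0],[0,0,0],[0,0,0],[0,0,0],[0,0,0]], "grip": [-1,-1,-1,-1,-1,-1,-1,-1]}'
```

```text
time_s: 25.53
tool_pos: [528.1, -255.5, 115.2]
eef_rot: [-2.055, -2.368, -0.002]
wrist_force: [0.2, -1.0, 0.0]
width: -0.2
```

```bash
python3 -m jog '{"translation": [[0,0,0.3],[0,0,0.3],[0,0,0.3],[0,0,0.3],[0,0,0.3],[0,0,0],[0,0,0],[0,0,0]], "rotation": [[0,0,0],[0,0,0],[0,0,0],[0,0,0],[0,0,0],[0,0,0],[0,0,0],[0,0,0]], "grip": [-1,-1,-1,-1,-1,-1,-1,-1]}'
```

```text
time_s: 26.2
tool_pos: [529.0, -254.9, 101.1]
eef_rot: [-2.055, -2.369, -0.004]
wrist_force: [0.4, -0.4, 0.8]
width: 0.2
```

Run:
```python
from cell import r
import cv2
from h import *
for n in("scene",):
    p=r.get_image(n);c=p["color"][:,:,::-1]
    c=(255*(c/255.)**0.6).astype(np.uint8)
    c=c[190:290,290:390]
    cv2.imwrite(f"pics/{n}17.png",cv2.resize(c,None,fx=6,fy=6,interpolation=cv2.INTER_CUBIC))
```

```text
(no output)
```

View pics/scene17.png

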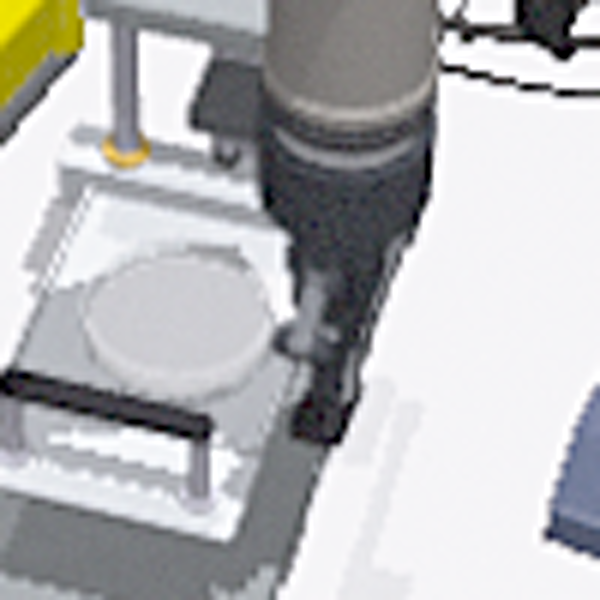

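```bash
python3 -m jog '{"translation": [[0,0,0.3],[0,0,0.3],[0,0,0.3],[0,0,0.3],[0,0,0.2],[0,0,0.2],[0,0,0],[0,0,0]], "rotation": [[0,0,0],[0,0,0],[0,0,0],[0,0,0],[0,0,0],[0,0,0],[0,0,0],[0,0,0]], "grip": [-1,-1,-1,-1,-1,-1,-1,-1]}'
```

```text
time_s: 26.92
tool_pos: [529.2, -255.5, 85.2]
eef_rot: [-2.057, -2.37, -0.004]
wrist_force: [0.1, -0.7, 0.3]
width: -0.1
```

```bash
python3 -m jog '{"translation": [[0,0,0.1],[0,0,0.1],[0,0,0.1],[0,0,0],[0,0,0],[0,0,0],[0,0,0],[0,0,0]], "rotation": [[0,0,0],[0,0,0],[0,0,0],[0,0,0],[0,0,0],[0,0,0],[0,0,0],[0,0,0]], "grip": [-1,-1,-1,-1,-1,-1,-1,-1]}'
```

```text
time_s: 27.58
tool_pos: [529.1, -255.4, 82.7]
eef_rot: [-2.056, -2.37, -0.004]
wrist_force: [1.2, 0.6, 1.5]
width: -0.1
```

```bash
python3 -m jog '{"translation": [[0,0,0.1],[0,0,0.1],[0,0,0.1],[0,0,0],[0,0,0],[0,0,0],[0,0,0],[0,0,0]], "rotation": [[0,0,0],[0,0,0],[0,0,0],[0,0,0],[0,0,0],[0,0,0],[0,0,0],[0,0,0]], "grip": [-1,-1,-1,-1,-1,-1,-1,-1]}'
```

```text
time_s: 28.25
tool_pos: [528.6, -255.6, 79.5]
eef_rot: [-2.056, -2.369, -0.003]
wrist_force: [0.8, -0.1, 1.6]
width: -0.4
```

```bash
python3 -m jog '{"translation": [[0,0,0.1],[0,0,0.1],[0,0,0.1],[0,0,0],[0,0,0],[0,0,0],[0,0,0],[0,0,0]], "rotation": [[0,0,0],[0,0,0],[0,0,0],[0,0,0],[0,0,0],[0,0,0],[0,0,0],[0,0,0]], "grip": [-1,-1,-1,-1,-1,-1,-1,-1]}'
python3 - <<'E'
from cell import r
import cv2
from h import *
for n in("scene",):
    p=r.get_image(n);c=p["color"][:,:,::-1]
    c=(255*(c/255.)**0.6).astype(np.uint8)
    c=c[190:290,290:390]
    cv2.imwrite(f"pics/{n}18.png",cv2.resize(c,None,fx=6,fy=6,interpolation=cv2.INTER_CUBIC))
E
```

```text
time_s: 28.92
tool_pos: [528.6, -255.6, 77.6]
eef_rot: [-2.056, -2.369, -0.004]
wrist_force: [-0.8, 0.8, 8.0]
width: 0.0
```

View pics/scene18.png

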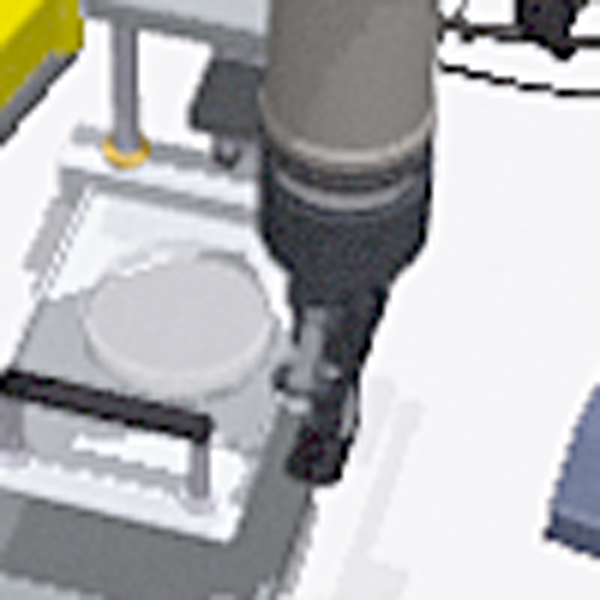

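```bash
python3 -m jog '{"translation": [[0,0,0.1],[0,0,0.1],[0,0,0],[0,0,0],[0,0,0],[0,0,0],[0,0,0],[0,0,0]], "rotation": [[0,0,0],[0,0,0],[0,0,0],[0,0,0],[0,0,0],[0,0,0],[0,0,0],[0,0,0]], "grip": [-1,-1,-1,-1,-1,-1,-1,-1]}'
```

```text
time_s: 29.63
tool_pos: [528.7, -255.6, 77.2]
eef_rot: [-2.057, -2.369, -0.005]
wrist_force: [-3.8, 2.8, 15.2]
width: 0.4
```

```bash
python3 -m jog '{"translation": [[0,0,-0.5],[0,0,-1.5],[0,0,-3],[0,0,-3.5],[0,0,-3.5],[0,0,-3.5],[0,0,-3.5],[0,0,0]], "rotation": [[0,0,0],[0,0,0],[0,0,0],[0,0,0],[0,0,0],[0,0,0],[0,0,0],[0,0,0]], "grip": [-1,-1,-1,-1,-1,-1,-1,-1]}'
python3 -m jog '{"translation": [[3,-1,0],[3,-1,0],[3.5,-1,0],[3.5,-1,0],[3.5,-1,0],[3.5,-1,0],[3.5,-1,0],[3.5,-1,0]], "rotation": [[0,0,0],[0,0,0],[0,0,0],[0,0,0],[0,0,0],[0,0,0],[0,0,0],[0,0,0]], "grip": [-1,-1,-1,-1,-1,-1,-1,-1]}'
python3 - <<'E'
from cell import r
import cv2
from h import *
for n in("scene","top"):
    p=r.get_image(n);c=p["color"][:,:,::-1]
    c=(255*(c/255.)**0.6).astype(np.uint8)
    c=c[170:290,270:390] if n=="scene" else c[185:305,280:400]
    cv2.imwrite(f"pics/{n}19.png",cv2.resize(c,None,fx=5,fy=5,interpolation=cv2.INTER_CUBIC))
E
```

```text
time_s: 30.3
tool_pos: [531.4, -259.3, 271.8]
eef_rot: [2.055, 2.366, 0.007]
wrist_force: [0.8, -1.1, 0.3]
width: -0.2
time_s: 30.97
tool_pos: [410.0, 0.6, 265.1]
eef_rot: [-2.056, -2.368, -0.001]
wrist_force: [0.6, 1.6, -0.2]
width: -0.2
```

View pics/scene19.png

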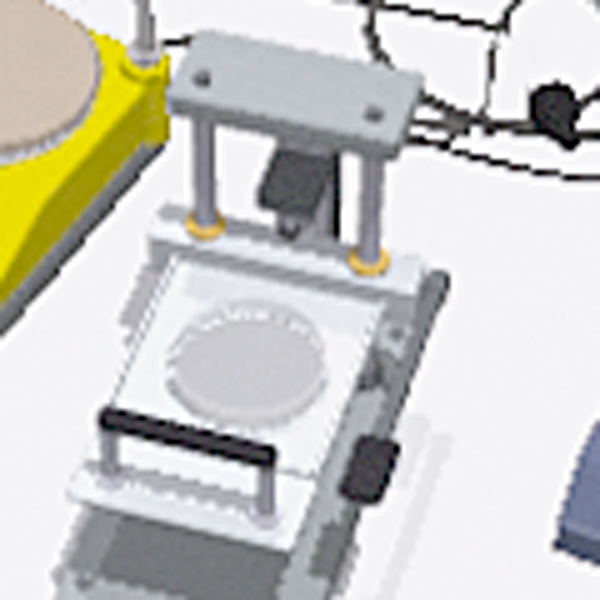

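View pics/top19.png

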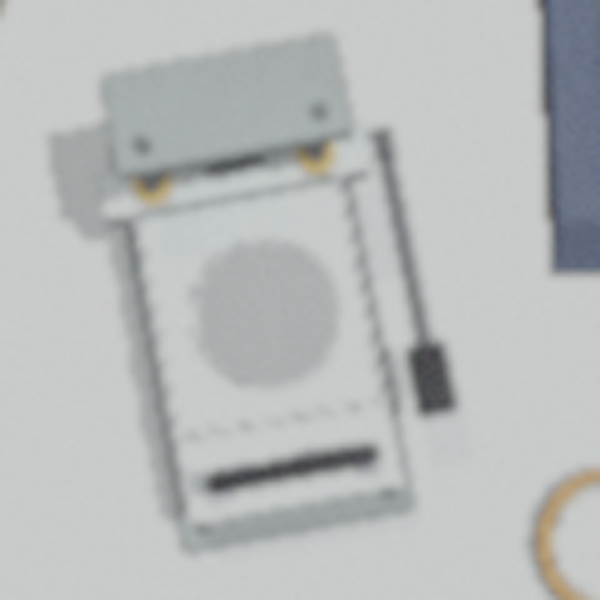

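Run:
```python
from h import *
s=lambda x,y:(270+(x-2)/5,170+(y-2)/5)
t=lambda x,y:(280+(x-2)/5,185+(y-2)/5)
for n,a,b in [("bar",(188,437),(291,469)),("paddle",(370,470),(432,378)),("hinge",(438,285),(384,140)),("dish",(247,365),(266,314))]: print(n,*tri(s(*a),t(*b)))
from cell import r
print(r.get_obs()["time_s"],r.get_obs()["wrist_force"])
```

```text
bar [ 463.24737439 -172.45564328  156.58523912] 1.7266733980124584
paddle [ 517.54865851 -257.01976526  116.4494012 ] 0.28601043825518313
hinge [ 662.16586055 -233.14856015  116.65957427] 1.3815343526776396
dish [ 559.14274511 -159.92139083  112.84129855] 0.2955622514998617
31.0667 [-0.22017197  0.18729522  0.68943381]
```

Bar is up 43 mm and holding, the lever is level (paddle 116 mm, hinge 117 mm), and the dish is in place. Handing in.

```bash
python3 -c "
from cell import r
print(r.finish_job())"
```

```text
the job is handed in; nothing more can be done
None
```

The stage is raised and caught in the upper notch, the clamp lever is fully down, and I handed the job in at about 31 s.

- **Stage:** I lifted it by the bridge handle. It caught about 42 mm up, shown by the pull changing from about 9 N carried to a 6 N push back when I lowered it. It stayed up when I let go, and the last pictures put the handle 43 mm higher than at the start.
- **Spring stop:** I pushed it in by about 6.5 mm at most, estimated from arm position and force (about 8 N above the stage's weight). That is under the 11 mm limit.
- **Lever:** I pressed it with closed fingers until it went solid at 15 N. In the last pictures it is level, with paddle and hinge at 116 and 117 mm.
- **Dish and bystanders:** The dish is still on the stage. I kept clear of the flask, reagent bottle and wash bottle and felt no contact, but I did not measure their positions again afterwards. The arm ended clear, touching nothing.

**Disagreement:** in the pictures the fingertips sat about 40 mm further back along the tool than the reported TCP. My first close, at the reported height, missed the bar without touching it. I corrected for the offset using the pictures and by touch.

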